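# Refit a belt grinder's idler wheel and lock it with its R-clip

## Robot

A 6-joint arm with a two-finger parallel gripper is mounted at the origin on the work surface. World frame = base frame: x ahead of the robot, y to its left, z up, the work surface at z = 0. Lengths are in mm, angles in rad, forces in N, time in s.
With the tool pointing down it reaches from about 325 to 900 mm from the base axis. Payload 6.1 kg.
Tool frame: the origin (TCP) lies at the very end of the fingers, on their centre line; the grasp point (between the pads) lies 19 mm behind it; z points along the fingers, y is the line along which they close (so a half turn about z gives the same grasp; the last joint's range is limited). The gripper opens to 87 mm and grips with 3 to 60 N. Pads are 19 mm wide; open, the fingers measure 117 mm over their backs; the gripper's body (75 mm by 190 mm) begins 51 mm behind the grasp point.
Start: joints at [1.12, 0.22, 1.526, -0, 1.395, -0.126], TCP at [199.448, 592.314, 222.538] pointing down, gripper open.
Joint ranges: [-2.98, 2.98], [-0.91, 2.08], [0.09, 2.57], [-1.24, 4.39], [0.2, 2.65], [-2.68, 2.68]. Speed limits (rad/s): [2.57, 2.57, 3.01, 3.14, 3.14, 3.14].

## Interface

Orientations are given as [roll, pitch, yaw] about the fixed x, y, z axes, in that order (R = Rz(yaw) Ry(pitch) Rx(roll)).
In Python, from rig import arm, snapshot gives the robot as it stands.
- The arm moves only by the tool step_arm, never from a script. Its argument "increments" is a list of rows, each a list of 7 numbers: the shift along the world's x, y, z in m, then the turn, a rotation vector about the world's x, y, z in units of 5 degrees (1.0 is 5 degrees), then the opening, from -1 (shut) to 1 (fully open). In form: [[dx, dy, dz, rx, ry, rz, claw], ...]. A call has 1 to 8 rows; each row shifts and turns the commanded pose from where the row before left it; what a row does not reach is not made up. A row lasts 1/12 s, in which the tool goes at most 41.7 mm and 7.16 degrees, less where a joint would pass 70% of its speed; a pose out of reach is approached as far as the arm can. A call is refused whole if a number of a shift passes 0.0417 or a number of a turn 1, either way. A call with a gripper value outside its range is refused whole. The fingers move at their own pace and stop on an object; "force" is the grip in N (left out, the last holds). Time passes only in rows, so rows that do not move let the fingers close. It gives the time, the measured TCP pose, the force, the opening and the grip force at its end, in the units of the state.
- arm.get_state(): the state, without advancing time (a new reading comes with each control period).
- snapshot(name): name is "scene" or "top" or "wrist"; returns a dict with "frame" (480x640x3 uint8, blue, green, red), "range_z" (480x640 float32, mm along the optical axis (not along the pixel's ray), 0 where there is no reading), "mtx" (3x3 intrinsics, pixels), "R" (3x3) and "t" (3): a world point X has camera coordinates R X + t. Camera axes: x right, y down, z forward; pixel columns grow to the right and rows downward; lengths in mm; the calibration is good to about 2 mm. A picture is of the moment at which its call begins.
- arm.job_done(): hands the job in; it is judged then, once.
The state is a dict: "t": time; "joint_positions": joint angles; "dq": joint speeds; "joint_efforts": joint torques, N m; "eef_pos": TCP position; "orientation": TCP orientation; "force": force on the tool from outside, world axes, zero at the start; "moment": the same for the moment, N m; "width": finger opening in mm; "grasp_force": force on a finger pad.
Only numpy, scipy, OpenCV 4.12 (cv2) and the standard library are available. Lean on these libraries where they do the work, as an engineer would, in place of code of your own. Each camera call takes 0.05 s, during which the arm holds its last target. There are 200 camera calls.

## Task

The belt grinder is laid flat with its belt off: slide the loose idler wheel down onto the bare upright axle until it sits on the collar, then lock it by pushing the straight leg of the large R-clip through the axle's cross hole above the hub until its bow has sprung over the axle and the clip is fully home. Feel for the hole and never force the clip against the axle; leave everything else on the bench where it lies.

Things in the scene. Friction and masses are not known exactly. Their poses are not given: they have to be found in the camera images.
- grinder: Belt grinder laid flat, belt off. Origin: on the bench straight below the bare axle, z up. The machine (frame, motor, drive wheel, platen) extends from there to -y; nothing of it stands on the +y side or rises over 220 mm. The axle stands on the end of its tracking arm, a flat dark bar 42 mm wide, top 150 mm above the bench, ending 21 mm past the axle.
- wheel_seat (a point): Centre of the top face of the fixed steel collar (30 mm across, 8 mm high on the arm) on which the wheel must sit, on the axle's axis. Axes as the grinder's.
- axle_mid (a point): Point on the axis of the upright bare steel axle (20 mm in diameter) at the height of its cross hole, 41 mm above wheel_seat; axes as the grinder's, whatever way the axle is turned. The hole runs level right through the axis, square, 7 mm wide and 7 mm high, its mouths eased by 0.5 mm.
- axle_top (a point): Centre of the axle's tapered top, 18.5 mm above axle_mid; axes as the grinder's. The loose axle turns about its axis under light drag (0.03 N m). At first its hole points up to 63 degrees to either side of the grinder's y axis; this is not measured: feel or look for the mouth and come in from there, or turn the axle to suit. A light touch shows a miss; over 30 N is forcing it.
- wheel: Idler wheel, loose on the bench: aluminium rim 64 mm across and 28 mm wide on a steel hub 34 mm across and 36 mm long that stands 4 mm out on both faces (same either way up), bore 22.4 mm, about 0.22 kg. Origin: centre of the hub's lower face, z up along its axis. Home on the collar, the hub's top is 5 mm below axle_mid.
- clip: The large R-clip, steel wire 5 mm thick, 46 g, lying flat. Origin: centre of its long eye, at the underside; z up; x along the straight leg. The eye is two turns of wire, 10 mm high, 33 mm long in x, 21 mm wide in y, with straight parallel sides: grip it there.
- clip_tip (a point): Blunt cut tip of the clip's straight leg, at x = 84, y = -8, z = 2.5 mm of the clip; the leg's axis runs along x at that y and z. Axes as the clip's.
- clip_seat (a point): Point on the axis of the clip's straight leg, at x = 48, y = -8, z = 2.5 mm of the clip; with the clip fully home it coincides with axle_mid. Axes as the clip's.
- clip_bow (a joint): Angle (rad) by which the clip's sprung bow is spread, 0 at rest. The bow lies on the leg's +y side at its height, pivots at the eye, dips to necks at x = 38 and 58 mm (6 mm clear of the leg's axis) about the hump at 48, and flares to a tip at x = 72, y = 8. It opens some 0.07 as the neck rides over the axle (a push of some 6 to 15 N), then springs back to about 0.
- small_clip: A smaller R-clip, 60 mm long, of 3 mm wire: not for this axle, leave alone. Origin at its eye.
- washer: Flat steel washer, 34 mm across, 3 mm thick: leave alone. Origin at its underside.
- pulley: Larger aluminium pulley blank, 90 mm across, 22 mm high: leave alone. Origin at its underside.
- wrench: Open-ended wrench lying on the bench: leave alone.
- screwdriver: Screwdriver lying on the bench: leave alone.
- stone: Whetstone on a wooden base, 200 x 70 x 34 mm: leave alone.
- oil: White plastic oil bottle with a black cap, 56 mm across, 150 mm high: leave alone.
- knife: Kitchen knife in a wooden sheath, 285 mm long, lying flat: leave alone.

How it is judged (in metres and radians):
On the way, in this order (a step that is already met when the one before it is completed fails the run):
1. the idler wheel sits on the axle's collar, let go (distance between wheel and wheel_seat below 0.004 m and contact force between the fingers and wheel below 0.5 N), for 0.2 s.
2. the large clip's leg is through the axle and its bow has sprung over it (distance between clip_seat and axle_mid below 0.004 m and value of joint clip_bow below 0.04 rad), for 0.2 s.
At the end, for the whole second after the job is handed in: the wheel's lower hub face is within 4 mm of the collar's centre, the clip's seat point is within 4 mm of the axle's axis at the hole, its bow is closed (under 0.04 rad), and clip and wheel are at rest and let go (all of step 2 and distance between wheel and wheel_seat below 0.004 m and linear speed of each of clip, wheel below 0.02 m/s); the robot touches nothing.
It fails at once if the clip is forced against the axle or the grinder (over 30 N) (contact force between clip and grinder above 30 N).
It fails at once if a bystander is moved more than 30 mm (distance of any of small_clip, washer, pulley, wrench, screwdriver, stone, oil, knife from where it was at the start of the episode above 0.03 m).
It also fails if it takes over 72 s, if anything falls off the work surface, if the arm or the gripper's body presses on something with over 40 N, if the wrist force passes 120 N, or if a joint passes its speed limit or range.

## Working session

There is one attempt and no reset: what is moved stays moved. The work goes in short steps, Python scripts to look and compute and a tool call to move; the robot and the scene stay as the last step left them, time stands still between calls to the robot, and variables do not carry over. Pictures are saved under pics/ and viewed, at most 10 in all, crops included, and the job is handed in when it is done.

Besides the shell and the picture viewer there is one more tool, called after "Request:" by a JSON object that holds its "name" and its "arguments". step_arm: Moves the arm, as the interface text tells. Its arguments: {"type":"object","properties":{"increments":{"type":"array"},"force":{"type":"number"}},"required":["increments"]}

```bash
ls; mkdir -p pics
python3 - <<'E'
from rig import arm, snapshot
import cv2,numpy as np,pickle
for n in ("scene","top"):
    s=snapshot(n); cv2.imwrite(f"pics/{n}0.png",s["frame"]); pickle.dump(s,open(f"pics/{n}0.pkl","wb"))
    print(n,s["mtx"].round(1).tolist(),(-s["R"].T@s["t"]).round(1),s["R"].round(3).tolist())
print(arm.get_state())
E
```

```text
pics
scene [[547.4, 0.0, 313.9], [0.0, 547.4, 248.7], [0.0, 0.0, 1.0]] [1149.8  766.4  697.3] [[-0.678, 0.735, -0.002], [0.422, 0.387, -0.82], [-0.602, -0.557, -0.573]]
top [[528.2, 0.0, 322.0], [0.0, 528.2, 244.8], [0.0, 0.0, 1.0]] [ 443.3  206.4 1223.8] [[-0.009, -1.0, -0.027], [-0.992, 0.013, -0.126], [0.127, 0.026, -0.992]]
{'t': 0.1, 'joint_positions': array([ 1.11989193e+00,  2.21143794e-01,  1.52747971e+00, -5.65801337e-06,
        1.39468405e+00, -1.26095151e-01]), 'dq': array([ 0.00088144, -0.00221903, -0.00220606, -0.00021229, -0.00158984,
       -0.00177165]), 'joint_efforts': array([ 9.81106350e-04, -4.95941341e+01, -3.88517761e+01,  7.02119130e-02,
        5.15316718e-02, -1.47998179e-05]), 'eef_pos': array([199.21823556, 591.8245377 , 221.55778262]), 'orientation': array([-3.13989067e+00, -2.10142823e-04,  2.81678422e+00]), 'force': array([ 0.00874557,  0.5032231 , -0.14377936]), 'moment': array([-0.02069458, -0.00169774,  0.01744042]), 'grasp_force': 0.0, 'width': 86.72649971279587}
```

View pics/scene0.png

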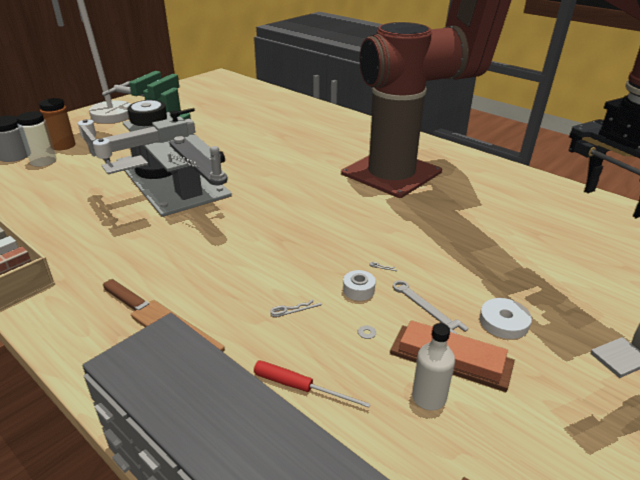

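View pics/top0.png

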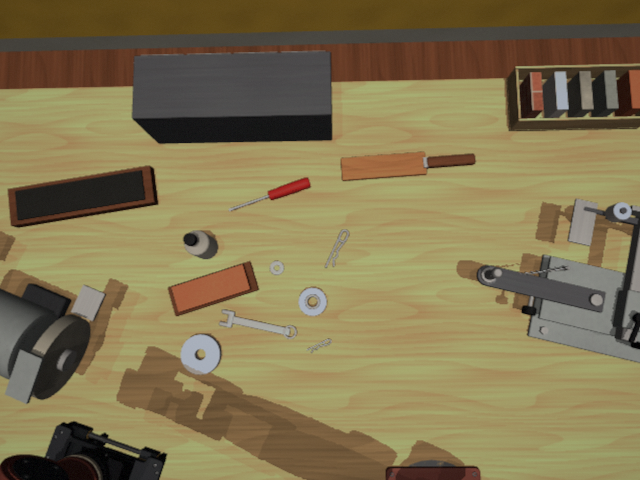

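The scene view shows the wheel at about (359,285), the large clip at (295,308) and the axle at (217,180). In the top view these are at (313,301), (337,248) and (490,274). The tracking arm runs off to the right, which is −y.

```bash
cat > h.py <<'E'
import numpy as np,cv2,pickle
def cloud(s):
    K=s["mtx"];z=s["range_z"].astype(float);v,u=np.indices(z.shape)
    c=np.stack([(u-K[0,2])/K[0,0]*z,(v-K[1,2])/K[1,1]*z,z],-1)
    P=(c-s["t"])@s["R"]; P[z<=0]=np.nan
    return P
def proj(s,X):
    c=s["R"]@np.asarray(X,float)+s["t"];p=s["mtx"]@c;return p[:2]/p[2]
def ray(s,uv,h):
    d=s["R"].T@np.linalg.inv(s["mtx"])@np.array([uv[0],uv[1],1.]);o=-s["R"].T@s["t"]
    return o+d*(h-o[2])/d[2]
def tri(views):
    A=np.zeros((3,3));b=np.zeros(3)
    for s,uv in views:
        d=s["R"].T@np.linalg.inv(s["mtx"])@np.array([uv[0],uv[1],1.]);d/=np.linalg.norm(d)
        o=-s["R"].T@s["t"];M=np.eye(3)-np.outer(d,d);A+=M;b+=M@o
    return np.linalg.solve(A,b)
E
python3 - <<'E'
from h import *
t=pickle.load(open("pics/top0.pkl","rb"));s=pickle.load(open("pics/scene0.pkl","rb"))
for n,c in (("top",t),("scene",s)):
    P=cloud(c)
    (w,a,k)=((295,283,332,320),(470,260,505,290),(318,224,355,272)) if n=="top" else ((338,265,380,305),(200,140,232,195),(268,295,325,320))
    q=P[w[1]:w[3],w[0]:w[2]].reshape(-1,3);q=q[q[:,2]>8]
    print(n,"wheel",len(q),np.percentile(q[:,2],[50,90,98]).round(1),[ (q[q[:,2]>24].min(0)).round(1),(q[q[:,2]>24].max(0)).round(1)])
    q=P[a[1]:a[3],a[0]:a[2]].reshape(-1,3);q=q[q[:,2]>165]
    print("axle",len(q),q[:,2].max(),np.median(q,0).round(1), q.min(0).round(1),q.max(0).round(1)); h=q[q[:,2]>200];print(len(h),h.mean(0).round(1) if len(h) else 0)
    q=P[k[1]:k[3],k[0]:k[2]].reshape(-1,3);print("floor",np.nanmedian(q[:,2]).round(1));q=q[q[:,2]>np.nanmedian(q[:,2])+2.0]
    print("clip",len(q),q.mean(0).round(1),q.min(0).round(1),q.max(0).round(1)) if len(q) else 0
    f=c["frame"]
    x0,y0,x1,y1=k; e=cv2.resize(f[y0-5:y1+5,x0-5:x1+5],None,fx=6,fy=6,interpolation=2); 
    x0,y0,x1,y1=a; g=cv2.resize(f[y0-5:y1+15,x0-5:x1+15],None,fx=6,fy=6,interpolation=2)
    H=max(e.shape[0],g.shape[0]);W=np.zeros((H,e.shape[1]+g.shape[1],3),np.uint8);W[:e.shape[0],:e.shape[1]]=e;W[:g.shape[0],e.shape[1]:]=g
    cv2.imwrite(f"pics/crop_{n}.png",W);print(W.shape)
E
```

```text
top wheel 562 [32.8 36.3 39.2] [array([437.3, 231.8,  24.1]), array([500.2, 293. ,  41. ])]
axle 159 223.85145940138784 [515.  -92.8 212.8] [ 505.9 -107.5  165.4] [525.7 -87.4 223.9]
106 [515.2 -96.3 214.6]
floor 0.7
clip 423 [592.6 203.4   5.3] [537.1 162.9   2.7] [648.3 247.7  14.1]
(348, 612, 3)
scene wheel 807 [31.4 35.1 37.3] [array([436.1, 225.2,  24. ]), array([501.3, 289.8,  39.3])]
axle 237 221.40847108644573 [520.7 -97.3 195.4] [ 508.5 -109.4  165. ] [527.7 -91.2 221.4]
93 [519.1 -98.7 211.3]
floor 1.1
clip 298 [600.8 196.    6.5] [533.3 152.8   3.1] [647.2 259.1  13.7]
(450, 714, 3)
```

View pics/crop_top.png

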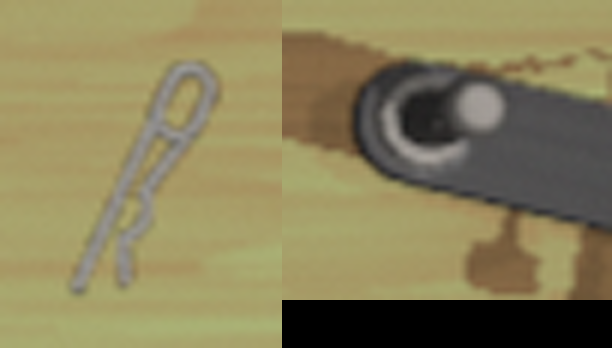

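View pics/crop_scene.png

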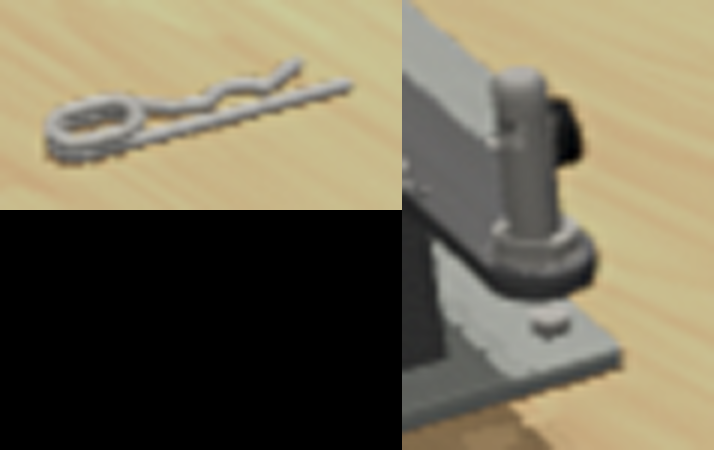

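The top crop shows the clip's eye at crop (187,97) and its leg tip at (78,290), with the bow on the right. Its x therefore points at a bearing of about 150°. The scene crop shows the hole's dark mouth at crop (510,128), left of the axle's middle, which puts it at a world bearing of about 20°. I'm moving over the wheel now.

Request:
{"name": "step_arm", "arguments": {"increments": [[0.0245,-0.03,0,0,0,0,1],[0.0245,-0.03,0,0,0,0,1],[0.0245,-0.03,0,0,0,0,1],[0.0245,-0.03,0,0,0,0,1],[0.0245,-0.03,0,0,0,0,1],[0.0245,-0.03,0,0,0,0,1],[0.0245,-0.03,0,0,0,0,1],[0.0245,-0.03,0,0,0,0,1]]}}

```text
t: 0.77
eef_pos: [396.0, 350.6, 222.2]
orientation: [-3.141, -0.0, 2.817]
force: [0.2, 1.1, 0.1]
width: 87.1
grasp_force: 0.0
```

Request:
{"name": "step_arm", "arguments": {"increments": [[0.0245,-0.03,0,0,0,0,1],[0.0245,-0.03,0,0,0,0,1],[0.0245,-0.03,0,0,0,0,1],[0,0,0,0,0,0,1],[0,0,0,0,0,0,1]]}}

```text
t: 1.18
eef_pos: [469.8, 260.5, 222.0]
orientation: [-3.141, -0.001, 2.813]
force: [-0.5, 1.7, -0.7]
width: 87.1
grasp_force: 0.0
```

```bash
cat >> h.py <<'E'
def shot(n,name):
    from rig import snapshot
    s=snapshot(n);cv2.imwrite(f"pics/{name}.png",s["frame"]);pickle.dump(s,open(f"pics/{name}.pkl","wb"));return s
E
python3 - <<'E'
from h import *
from rig import arm
s=shot("wrist","w1");st=arm.get_state()
print(st["t"],st["eef_pos"].round(1),st["orientation"].round(3),(-s["R"].T@s["t"]).round(1),s["R"].round(3).tolist(),s["mtx"].round(1).tolist())
print(proj(s,[468.5,260,36]))
P=cloud(s);m=(P[...,2]>33)&(P[...,2]<45)
print(m.sum(),P[m].mean(0).round(1),P[m].min(0).round(1),P[m].max(0).round(1))
E
```

```text
1.2333 [468.9 261.8 222.1] [-3.141e+00 -1.000e-03  2.815e+00] [407.6 281.3 384.7] [[0.323, 0.946, -0.0], [0.918, -0.313, 0.244], [0.231, -0.079, -0.97]] [[364.1, 0.0, 315.6], [0.0, 364.1, 236.2], [0.0, 0.0, 1.0]]
[315.1833231 212.9335398]
12520 [498.9 469.1  34.8] [436.9 228.3  33. ] [597.1 570.6  45. ]
```

View pics/w1.png

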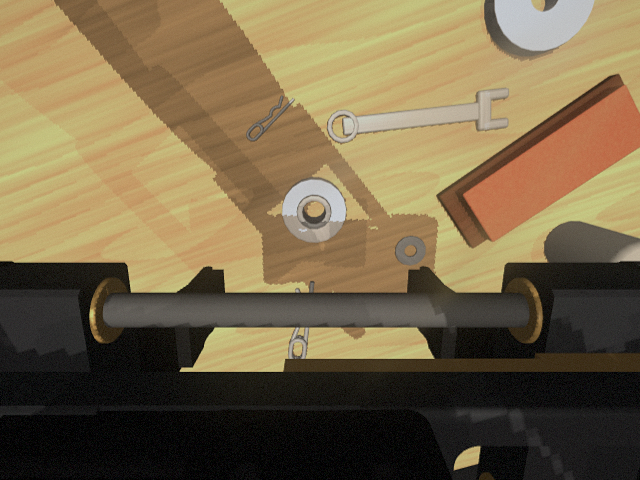

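The wrist view shows the wheel's bore at about (315,210), well clear of the fingers, with the clip partly hidden at (300,330). I'm measuring the wheel's centre.

```bash
cat >> h.py <<'E'
def circ(p):
    A=np.c_[2*p,np.ones(len(p))];w=np.ones(len(p))
    for _ in range(8):
        x=np.linalg.lstsq(A*w[:,None],(p**2).sum(1)*w,rcond=None)[0];c=x[:2];r=np.sqrt(x[2]+c@c)
        e=np.abs(np.linalg.norm(p-c,axis=1)-r);w=1/(1+(e/0.7)**2)
    return c.round(2),r.round(2),np.median(e).round(2)
def outline(s,mask,h):
    c,_=cv2.findContours(mask.astype(np.uint8),cv2.RETR_CCOMP,cv2.CHAIN_APPROX_NONE)
    return [np.array([ray(s,q[0],h)[:2] for q in k]) for k in sorted(c,key=len)[::-1]]
E
python3 - <<'E'
from h import *
for n in ("w1","top0","scene0"):
    s=pickle.load(open(f"pics/{n}.pkl","rb"));P=cloud(s)
    near=np.hypot(P[...,0]-468.5,P[...,1]-260)<50
    q=P[near];z=q[:,2];print(n,"levels",np.histogram(z,bins=[-10,3,25,29,31,33,35,37,39,45])[0])
    h=32; m=near&(P[...,2]>28.5)
    for k in outline(s,m,32)[:2]:
        if len(k)>20: print(" rim",circ(k))
    g=cv2.cvtColor(s["frame"],cv2.COLOR_BGR2HSV)
    # bore: the hole of the depth mask, edge at hub top
    m=near&(P[...,2]>25)
    for k in outline(s,m,36)[1:3]:
        if len(k)>10: print(" bore@36",circ(k))
E
```

```text
w1 levels [3766  160   45   68 1645  647  365  106    0]
 rim (array([703.9 , 154.74]), np.float64(224.8), np.float64(52.07))
 rim (array([638.42, 193.54]), np.float64(91.67), np.float64(28.7))
 bore@36 (array([635.81, 194.54]), np.float64(90.63), np.float64(28.37))
 bore@36 (array([466.5 , 258.87]), np.float64(30.92), np.float64(0.23))
top0 levels [802 125  56  99 139 139  79  28  14]
 rim (array([468.21, 262.23]), np.float64(30.8), np.float64(0.52))
 rim (array([468.59, 262.14]), np.float64(12.13), np.float64(0.43))
 bore@36 (array([468.4 , 261.81]), np.float64(12.0), np.float64(0.45))
scene0 levels [626 280  66  71 226 126  58  23   1]
 rim (array([470.31, 257.18]), np.float64(31.84), np.float64(0.81))
 rim (array([467.85, 255.68]), np.float64(9.75), np.float64(0.53))
 bore@36 (array([475.09, 259.8 ]), np.float64(6.8), np.float64(0.58))
```

Request:
{"name": "step_arm", "arguments": {"increments": [[-0.0005,-0.0025,-0.036,0,0,0,1],[0,0,-0.036,0,0,0,1],[0,0,-0.036,0,0,0,1],[0,0,-0.036,0,0,0,1],[0,0,-0.036,0,0,0,1],[0,0,-0.034,0,0,0,1],[0,0,0,0,0,0,1]]}}

```text
t: 1.82
eef_pos: [463.6, 259.8, 2.8]
orientation: [-3.137, -0.007, 2.819]
force: [-1.3, 0.1, -0.0]
width: 87.0
grasp_force: 0.0
```

Request:
{"name": "step_arm", "arguments": {"increments": [[0,0,0,0,0,0,0],[0,0,0,0,0,0,0],[0,0,0,0,0,0,0],[0,0,0,0,0,0,0],[0,0,0,0,0,0,0],[0,0,0,0,0,0,0]], "force": 25}}

```text
t: 2.32
eef_pos: [469.6, 260.1, 10.7]
orientation: [3.14, 0.002, 2.817]
force: [-2.0, -0.8, 7.1]
width: 64.0
grasp_force: 25.0
```

Request:
{"name": "step_arm", "arguments": {"increments": [[0,0,0.02,0,0,0,0],[0,0,0.036,0,0,0,0],[0,0,0.036,0,0,0,0],[0,0,0.036,0,0,0,0],[0,0,0.036,0,0,0,0],[0,0,0.036,0,0,0,0],[0,0,0.036,0,0,0,0],[0,0,0.024,0,0,0,0]]}}

```text
t: 2.98
eef_pos: [469.1, 260.1, 273.4]
orientation: [3.138, 0.004, 2.817]
force: [1.3, 0.7, -2.3]
width: 63.8
grasp_force: 25.0
```

Request:
{"name": "step_arm", "arguments": {"increments": [[0.005,-0.033,0,0,0,0,0],[0.005,-0.033,0,0,0,0,0],[0.005,-0.033,0,0,0,0,0],[0.005,-0.033,0,0,0,0,0],[0.005,-0.033,0,0,0,0,0],[0.005,-0.033,0,0,0,0,0],[0,0,0,0,0,0,0],[0,0,0,0,0,0,0]]}}

```text
t: 3.65
eef_pos: [498.3, 60.3, 268.9]
orientation: [3.141, 0.0, 2.813]
force: [0.9, -0.0, -2.9]
width: 64.0
grasp_force: 25.0
```

Run:
```python
from h import *
from rig import arm
s=shot("wrist","w2");t=shot("top","t2");c=shot("scene","s2");st=arm.get_state()
print(st["t"],st["eef_pos"].round(1),st["orientation"].round(3),(-s["R"].T@s["t"]).round(1))
x,y,z=st["eef_pos"]
P=cloud(s)
m=(P[...,2]>205)&(P[...,2]<225)&(np.hypot(P[...,0]-517,P[...,1]+97)<20);print("axle in wrist",m.sum(),P[m].mean(0) if m.sum() else 0)
```

```text
3.8 [498.2  62.7 268.7] [ 3.141 -0.     2.817] [436.   80.9 431.5]
axle in wrist 0 0
```

View pics/w2.png

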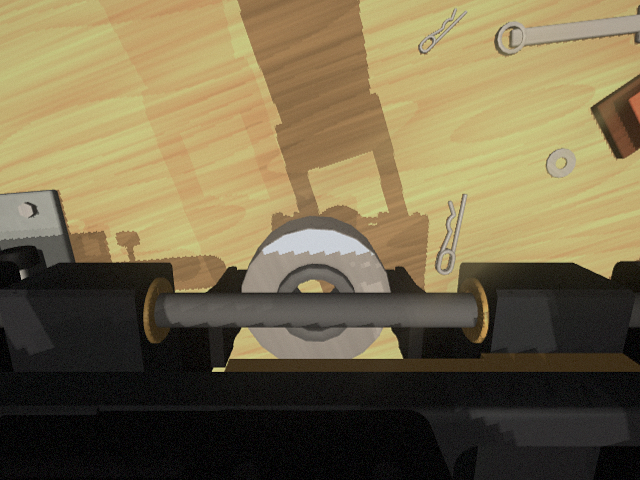

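The wrist view shows the held wheel between the fingers at about (316,290), with its bore in sight. I'll move so that the axle comes into the same view, ahead of the wheel.

Request:
{"name": "step_arm", "arguments": {"increments": [[0.015,-0.0305,0,0,0,0,0],[0.015,-0.0305,0,0,0,0,0],[0.015,-0.0305,0,0,0,0,0],[0.015,-0.0305,0,0,0,0,0],[0.015,-0.0305,0,0,0,0,0],[0.015,-0.0305,0,0,0,0,0],[0,0,0,0,0,0,0],[0,0,0,0,0,0,0]]}}

```text
t: 4.47
eef_pos: [588.8, -121.2, 267.8]
orientation: [3.141, -0.001, 2.816]
force: [0.3, -0.0, -3.0]
width: 64.0
grasp_force: 25.0
```

Run:
```python
from h import *
from rig import arm
s=shot("wrist","w3");t=shot("top","t3");c=shot("scene","s3");st=arm.get_state()
print(st["t"],st["eef_pos"].round(1),st["orientation"].round(3),(-s["R"].T@s["t"]).round(1))
x,y,z=st["eef_pos"]
P=cloud(s)
near=np.hypot(P[...,0]-517,P[...,1]+97)<30
m=near&(P[...,2]>205)&(P[...,2]<230);print("axle in wrist",m.sum(),P[m].mean(0) if m.sum() else 0, proj(s,[517,-97,217.5]),proj(s,[517,-97,158]))
m=(np.hypot(P[...,0]-x,P[...,1]-y)<38)&(P[...,2]<z+50);q=P[m]
print(np.histogram(q[:,2],bins=np.arange(z-20,z+50,4)),z)
e=s["frame"][:,150:520].copy();u,v=proj(s,[517,-97,200]).astype(int)
k=cv2.resize(s["frame"][v-50:v+50,u-50:u+50],None,fx=4,fy=4,interpolation=cv2.INTER_CUBIC)
W=np.zeros((480,770,3),np.uint8);W[:,:370]=e;W[:400,370:]=k;cv2.imwrite("pics/w3c.png",W);print(u,v)
```

```text
4.6167 [ 588.3 -119.4  268.4] [ 3.141e+00 -1.000e-03  2.819e+00] [ 526.6 -100.8  430.5]
axle in wrist 1011 [ 514.5163957  -101.67591545  216.82081739] [316.34209243 125.66142455] [316.13293669 129.86119777]
(array([   0,    0,   15,   50,  178,  239,  257,  299,  313,  814, 8692,
       1603,   72,   23,  124,  165,  230]), array([248.40442071, 252.40442071, 256.40442071, 260.40442071,
       264.40442071, 268.40442071, 272.40442071, 276.40442071,
       280.40442071, 284.40442071, 288.40442071, 292.40442071,
       296.40442071, 300.40442071, 304.40442071, 308.40442071,
       312.40442071, 316.40442071])) 268.4044207109565
316 127
```

View pics/w3c.png

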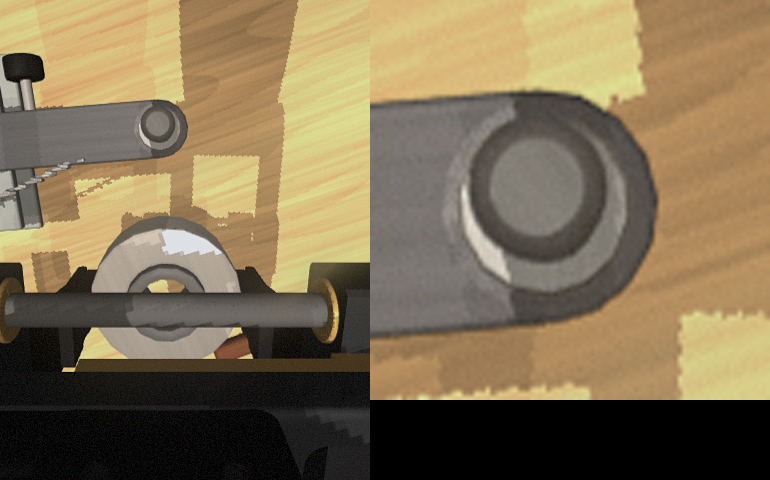

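In the crop, the axle's flat top is centred at crop (535,186), which is pixel (307.3,123.5). The collar lies just below it, and the held wheel's rim and bore are at about (316,290).

```bash
cat > m.py <<'E'
from h import *
def gmask(s,P,cx,cy,zl,zh,r):
    return (np.hypot(P[...,0]-cx,P[...,1]-cy)<r)&(P[...,2]>zl)&(P[...,2]<zh)
E
python3 - <<'E'
from m import *
from scipy.optimize import least_squares
def fitr(p,R,c0,tol=2.5):
    c=np.array(c0)
    for k in (8,5,tol,tol,tol):
        e=np.linalg.norm(p-c,axis=1)-R;q=p[np.abs(e)<k]
        c=least_squares(lambda c:np.linalg.norm(q-c,axis=1)-R,c,loss="soft_l1",f_scale=.5).x
    return c.round(2),len(q),np.abs(np.linalg.norm(q-c,axis=1)-R).mean().round(2)
for n,x,y in (("w2",498.4,62.3),("w3",588.4,-120.7)):
    s=pickle.load(open(f"pics/{n}.pkl","rb"));P=cloud(s)
    m=gmask(s,P,x,y,285,300,40)
    v,u=np.where(m)
    zt=np.median(P[m][:,2]);
    for h in (292,):
        o=outline(s,m,h);p=np.concatenate(o[:6]);c,k,e=fitr(p,32,(x,y));print(n,"rim z",zt.round(1),"h",h,c,k,e,"rel tcp",(c-[x,y]).round(2))
    o=outline(s,m|False,296);p=np.concatenate(o);print("  bore",fitr(p,11.2,c,1.5),"hub",0)
s=pickle.load(open("pics/w3.pkl","rb"));P=cloud(s)
g=gmask(s,P,515,-101,180,240,25);print("axle shaft mask",g.sum(),np.percentile(P[g][:,2],[5,50,95]))
o=outline(s,g,214)[0];print("axle outline@214",circ(o))
img=cv2.cvtColor(s["frame"],cv2.COLOR_BGR2GRAY)
print("eye flat top centre",ray(s,(307.3,123.5),217.5).round(1))
g=gmask(s,P,515,-101,215,240,25);o=outline(s,g,217)[0];print(circ(o))
g=gmask(s,P,515,-101,153,240,25);o=outline(s,g,158)[0];print("collar",circ(o))
# bar direction
g=(P[...,2]>140)&(P[...,2]<156)&(np.hypot(P[...,0]-515,P[...,1]+101)<150)
c=P[g][:,:2];print("bar",c.mean(0),g.sum());d=np.linalg.svd(c-c.mean(0),full_matrices=False)[2][0];print("dir",d,np.degrees(np.arctan2(d[1],d[0])))
E
```

```text
w2 rim z 290.8 h 292 [495.68  60.55] 340 0.82 rel tcp [-2.72 -1.75]
  bore (array([495.35,  60.58]), 107, np.float64(0.45)) hub 0
w3 rim z 289.6 h 292 [ 586.14 -121.08] 337 0.96 rel tcp [-2.26 -0.38]
  bore (array([ 585.42, -120.72]), 121, np.float64(0.47)) hub 0
axle shaft mask 1016 [213.89089765 217.16216835 218.98717356]
axle outline@214 (array([ 514.48, -101.72]), np.float64(9.77), np.float64(0.12))
eye flat top centre [ 514.3 -101.4  217.5]
(array([ 514.58, -101.55]), np.float64(8.78), np.float64(0.29))
collar (array([ 514.23, -101.75]), np.float64(14.58), np.float64(0.23))
bar [ 493.45349041 -175.02803199] 12759
dir [-0.25955932 -0.96572717] -105.04391531330101
```

Request:
{"name": "step_arm", "arguments": {"increments": [[-0.024,0.0064,0,0,0,0,0],[-0.024,0.0064,0,0,0,0,0],[-0.0232,0.0064,0,0,0,0,0],[0,0,-0.02,0,0,0,0],[0,0,-0.014,0,0,0,0],[0,0,0,0,0,0,0],[0,0,0,0,0,0,0]]}}

```text
t: 5.2
eef_pos: [516.6, -100.6, 234.4]
orientation: [3.141, -0.001, 2.819]
force: [0.3, -0.9, -2.2]
width: 64.2
grasp_force: 25.0
```

Run:
```python
from m import *
from rig import arm
s=shot("wrist","w4");t=shot("top","t4");c=shot("scene","s4");st=arm.get_state()
print(st["t"],st["eef_pos"].round(1),st["force"].round(1))
W=np.zeros((520,800,3),np.uint8)
a=cv2.resize(s["frame"][210:370,230:400],None,fx=2.5,fy=2.5,interpolation=cv2.INTER_CUBIC);W[:a.shape[0],:a.shape[1]]=a
b=cv2.resize(c["frame"][110:210,170:265],None,fx=4,fy=4,interpolation=cv2.INTER_CUBIC);W[:b.shape[0],425:425+375]=b[:,:375]
cv2.imwrite("pics/c4.png",W)
```

```text
5.35 [ 518.  -101.7  235.9] [ 0.5 -1.1 -3. ]
```

View pics/c4.png

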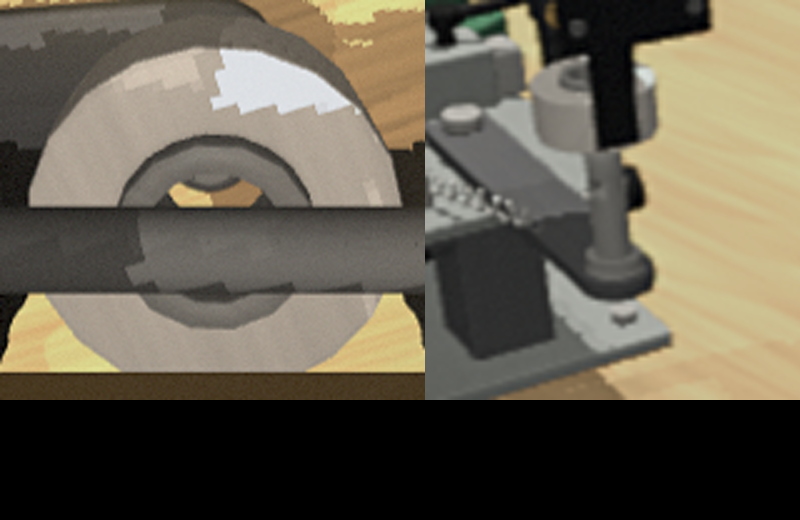

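The scene part of the view shows the wheel over the axle, in line to within about 1–2 mm. I'll descend in small steps and watch the force.

Request:
{"name": "step_arm", "arguments": {"increments": [[0,0,-0.005,0,0,0,0],[0,0,-0.004,0,0,0,0],[0,0,-0.003,0,0,0,0],[0,0,0,0,0,0,0]]}}

```text
t: 5.68
eef_pos: [516.7, -101.9, 221.4]
orientation: [3.142, -0.002, 2.817]
force: [0.6, 0.2, -3.0]
width: 64.1
grasp_force: 25.0
```

Request:
{"name": "step_arm", "arguments": {"increments": [[0,0,-0.003,0,0,0,0],[0,0,-0.003,0,0,0,0],[0,0,-0.003,0,0,0,0],[0,0,0,0,0,0,0]]}}

```text
t: 6.02
eef_pos: [516.8, -101.9, 212.6]
orientation: [3.142, -0.001, 2.817]
force: [-0.6, 0.2, -2.6]
width: 64.0
grasp_force: 25.0
```

Request:
{"name": "step_arm", "arguments": {"increments": [[0,0,-0.008,0,0,0,0],[0,0,-0.008,0,0,0,0],[0,0,-0.008,0,0,0,0],[0,0,-0.008,0,0,0,0],[0,0,-0.006,0,0,0,0],[0,0,0,0,0,0,0]]}}

```text
t: 6.52
eef_pos: [516.2, -101.6, 173.3]
orientation: [3.141, -0.003, 2.817]
force: [-0.4, 0.4, -1.7]
width: 64.3
grasp_force: 25.0
```

Request:
{"name": "step_arm", "arguments": {"increments": [[0,0,-0.004,0,0,0,0],[0,0,-0.002,0,0,0,0],[0,0,-0.002,0,0,0,0],[0,0,0,0,0,0,0]]}}

```text
t: 6.85
eef_pos: [517.5, -102.0, 168.7]
orientation: [-3.142, 0.001, 2.817]
force: [-2.1, 1.8, 3.5]
width: 63.9
grasp_force: 25.0
```

Request:
{"name": "step_arm", "arguments": {"increments": [[0,0,0,0,0,0,1],[0,0,0,0,0,0,1],[0,0,0,0,0,0,1],[0,0,0,0,0,0,1],[0,0,0,0,0,0,1],[0,0,0,0,0,0,1]]}}

```text
t: 7.35
eef_pos: [517.3, -102.0, 167.5]
orientation: [3.142, 0.0, 2.817]
force: [-0.2, 0.1, 0.2]
width: 85.8
grasp_force: 0.0
```

Request:
{"name": "step_arm", "arguments": {"increments": [[0,0,0.02,0,0,0,1],[0,0,0.03,0,0,0,1],[0,0,0.035,0,0,0,1],[0.035,0,0.02,0,0,0,1],[0.035,0,0.02,0,0,0,1],[0,0,0,0,0,0,1],[0,0,0,0,0,0,1]]}}

```text
t: 7.93
eef_pos: [588.8, -102.2, 293.0]
orientation: [3.142, 0.001, 2.817]
force: [-0.6, 0.2, -1.0]
width: 87.1
grasp_force: 0.0
```

Run:
```python
from m import *
from rig import arm
s=shot("wrist","w5");t=shot("top","t5");c=shot("scene","s5");st=arm.get_state()
print(st["t"],st["eef_pos"].round(1),st["joint_positions"].round(2))
for n,v in (("w",s),("t",t),("s",c)):
    P=cloud(v);c0=(514.5,-101.6) if n=="w" else (517,-98)
    g=gmask(v,P,*c0,178,203,40);print(n,"wheel z",np.percentile(P[g][:,2],[10,50,90]).round(1));o=outline(v,g,190)[0];print(circ(o))
    g=gmask(v,P,*c0,212,235,25);print("axle top",P[g].mean(0).round(1),g.sum())
W=np.zeros((520,800,3),np.uint8)
u,v=proj(s,(514.5,-101.6,200)).astype(int)
a=cv2.resize(s["frame"][max(v-40,0):v+40,u-40:u+40],None,fx=5,fy=5,interpolation=cv2.INTER_CUBIC);W[:a.shape[0],:a.shape[1]]=a
b=cv2.resize(c["frame"][125:205,175:255],None,fx=5,fy=5,interpolation=cv2.INTER_CUBIC);W[:400,400:]=b
cv2.imwrite("pics/c5.png",W)
```

```text
8.0833 [ 586.  -101.7  291.1] [-0.3   0.11  1.52 -0.    1.51 -1.55]
w wheel z [189.6 190.6 194.1]
(array([ 515.83, -101.96]), np.float64(31.25), np.float64(0.18))
axle top [ 514.5 -101.5  216.8] 785
t wheel z [187.  190.2 193.5]
(array([516.7 , -97.01]), np.float64(31.47), np.float64(0.58))
axle top [515.8 -97.5 216.6] 84
s wheel z [181.  190.7 195.2]
(array([525.07, -93.27]), np.float64(37.68), np.float64(3.19))
axle top [ 518.1 -100.3  216.1] 49
```

View pics/c5.png

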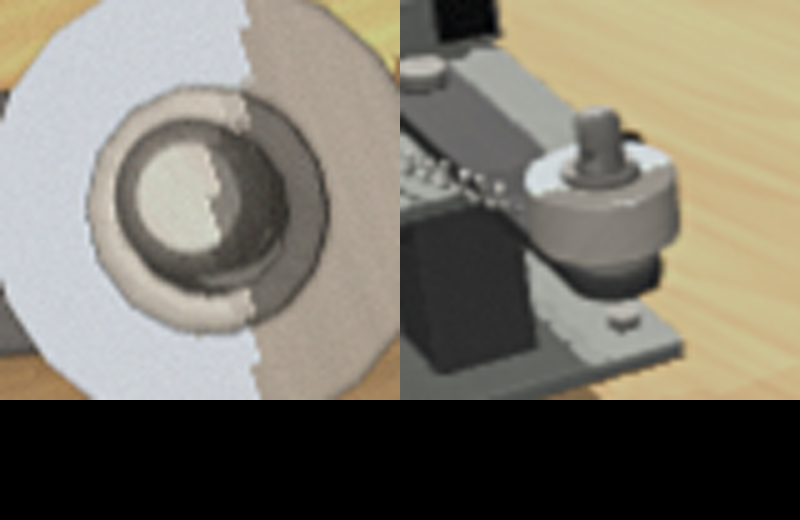

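The hub is flush over the collar and the measured rim top is 190.6 mm, so the wheel is home. The hole's mouth still shows left of the axle's middle in the scene view, at crop (585,140). Next I look at the clip from above.

Request:
{"name": "step_arm", "arguments": {"increments": [[0.0066,0.0359,0,0,0,0,1],[0.0066,0.0359,0,0,0,0,1],[0.0066,0.0359,0,0,0,0,1],[0.0066,0.0359,-0.014,0,0,0,1],[0.0066,0.0359,-0.014,0,0,0,1],[0.0066,0.0359,-0.014,0,0,0,1],[0.0066,0.0359,-0.014,0,0,0,1],[0.0066,0.0359,-0.014,0,0,0,1]]}}

```text
t: 8.75
eef_pos: [638.7, 186.4, 221.3]
orientation: [-3.141, -0.001, 2.816]
force: [0.4, -0.5, -0.1]
width: 86.9
grasp_force: 0.0
```

Request:
{"name": "step_arm", "arguments": {"increments": [[0,0,0,0,0,0,1],[0,0,0,0,0,0,1]]}}

```text
t: 8.92
eef_pos: [637.7, 186.7, 219.9]
orientation: [-3.139, -0.004, 2.82]
force: [-0.3, -0.3, -0.4]
width: 87.1
grasp_force: 0.0
```

```bash
cat > clip.py <<'E'
from m import *
def clip(s,x,y,zl=2.5,r=75,n=1):
    """eye and leg of the clip: wire mask by height -> rays on plane z=5"""
    P=cloud(s);fl=np.nanmedian(P[...,2][np.hypot(P[...,0]-x,P[...,1]-y)<r])
    hsv=cv2.cvtColor(s["frame"],cv2.COLOR_BGR2HSV)
    near=np.hypot(P[...,0]-x,P[...,1]-y)<r
    return P,near,near&(P[...,2]>fl+zl),fl,hsv
E
python3 - <<'E'
from clip import *
from rig import arm
s=shot("wrist","w6");st=arm.get_state();print(st["t"],st["eef_pos"].round(1),(-s["R"].T@s["t"]).round(1))
P,near,m,fl,hsv=clip(s,592,200)
# grip fingers out: largest component
n,l,stt,_=cv2.connectedComponentsWithStats(m.astype(np.uint8),connectivity=8)
print(fl,m.sum(),stt[1:][stt[1:,4]>60].tolist())
t=pickle.load(open("pics/t5.pkl","rb"));print("top eye",ray(t,(344.2,235.2),8).round(1),"tip",ray(t,(326,267.3),4).round(1))
a=proj(s,[592,200,3]);print(a)
for q in ((30,0),(90,0)): pass
hs=hsv[int(a[1])-60:int(a[1])+60:6,int(a[0])-60:int(a[0])+60:6,1];print(hs)
E
```

```text
8.9667 [638.6 185.3 221.3] [576.  207.1 382.8]
314.5714696321369 56343 [[0, 359, 640, 121, 56179]]
top eye [620.4 186.2   8. ] tip [546.5 229.4   4. ]
[314.70326992 163.29459592]
[[122 124 124 123 125 120 127 124 125 120 125 126 122 124 122 123  94  91
   97 100]
 [125 123 121 125 121 122 123 123 123 120 126 123 107 127 122 122 100 104
  105 105]
 [125 119 122 123 123 121 124 125 126 121 122 121  36 123 127 120 117  98
   94  97]
 [123 122 122 127 122 125 129 122 127 116 122 121  35 125 122 124 122  98
   99  95]
 [123 121 127 122 121 128 131 119 119 125  35 125  30 124 122 121 124 122
   98  92]
 [124 120 127 122 121 127 127 123 123 122  39 130  36 119 116 126 119 121
  107  98]
 [126 123 123 127 127 121 130 121 123 122  36 119  35 124 121 121 122 119
  116  97]
 [126 121 123 129 128 124 123 117 118 127 117 122  91 127 121 120 115 115
  118 104]
 [121 127 120 119 122 122 122 122 117 129 109 125 121 121 122 121 115 119
  114 114]
 [120 125 122 125 122 125 127 125 122 122  29  68 124 117 117 119  97 115
  112 117]
 [124 122 126 118 120 123 127 122 124 122  58  46 119 115 114 107 101 115
  120 118]
 [120 120 127 118 124 121 122 117 120  49 121  49 111 104 105 104 105 108
  118 114]
 [119 123 130 128 122 121 123 121 120  49 111  31 103 105 107 106  99 106
  120 118]
 [121 119 123 118 121 121 117 119 110  28  35  41 100  98 105 109  95  96
  102 119]
 [119 122 124 123 123 122 108 101  39  98  97  47 117 100  94 103 105 112
   99 122]
 [107 106 125 125 120 122 103  94  33 110  97  63 105 108  95  99 101  97
  101 109]
 [107 117 119 125 124 114 116  98  33 104 120 103 105 109 110 112 117 115
  116  96]
 [108 105 110 121 115 118 113 115  49  43  27 104 114 119 114 118 107 110
  111 100]
 [118 116 111 122 118 117 120 107  97 104 105 105 113 121 109 109 105 105
  108  98]
 [112 110 122 118 118 118 126 127 116 117 120 119 107 106 104 110 104 106
  110  97]]
```

```bash
cat >> clip.py <<'E'
def wire(s,x,y,r=75,sat=82):
    u,v=proj(s,[x,y,3]);k=cv2.cvtColor(cv2.resize(s["frame"],None,fx=2,fy=2,interpolation=cv2.INTER_CUBIC),cv2.COLOR_BGR2HSV)[...,1]
    m=np.zeros_like(k);cv2.circle(m,(int(2*u),int(2*v)),r*2,255,-1)
    m=((k<sat)&(m>0)).astype(np.uint8)
    n,l,st,c=cv2.connectedComponentsWithStats(m,connectivity=8)
    i=1+np.argmax(st[1:,4]);vv,uu=np.where(l==i)
    return np.c_[(uu-.5)/2,(vv-.5)/2],st[i]
def pose(s,px,a,e):
    """a: first guess of the bearing of clip x, e: eye"""
    L=np.array([ray(s,p,2.5)[:2] for p in px]);E=np.array([ray(s,p,7.5)[:2] for p in px]);e=np.array(e,float)
    for _ in range(6):
        d=np.array([np.cos(a),np.sin(a)]);n=np.array([-d[1],d[0]])
        U=(L-e)@d;V=(L-e)@n;pts=[]
        for b in np.arange(30,80,2.):
            w=V[(U>=b)&(U<b+2)&(V<-2)&(V>-14)]
            if len(w):
                w=w[w<w.min()+6];pts.append((b+1,(w.min()+w.max())/2))
        pts=np.array(pts);f=np.polyfit(pts[:,0],pts[:,1],1);res=np.std(pts[:,1]-np.polyval(f,pts[:,0]))
        a+=np.arctan(f[0])
        UE=(E-e)@d;VE=(E-e)@n;k=(UE<8)&(UE>-8)
        e=e+d*(UE.min()+16.5)+n*(VE[k].min()+VE[k].max())/2
        wid=np.ptp(VE[k])
    return dict(eye=e.round(2),deg=np.degrees(a).round(2),legv=np.polyval(f,48).round(2),tipu=U.max().round(1),wid=wid.round(1),res=res.round(2))
E
python3 - <<'E'
from clip import *
s=pickle.load(open("pics/w6.pkl","rb"));px,st=wire(s,592,200);print(st)
print("wrist",pose(s,px,np.radians(150),(622,184)))
t=pickle.load(open("pics/t5.pkl","rb"));px,st=wire(t,592,203,35);print(st)
print("top",pose(t,px,np.radians(150),(622,186)))
E
```

```text
[ 600  220   61  200 3907]
wrist {'eye': array([619.35, 185.77]), 'deg': np.float64(154.65), 'legv': np.float64(-7.92), 'tipu': np.float64(84.2), 'wid': np.float64(20.9), 'res': np.float64(0.08)}
[ 649  458   50   79 1041]
top {'eye': array([620.2 , 188.42]), 'deg': np.float64(154.78), 'legv': np.float64(-8.21), 'tipu': np.float64(86.2), 'wid': np.float64(22.5), 'res': np.float64(0.35)}
```

Request:
{"name": "step_arm", "arguments": {"increments": [[-0.0107,0.0006,-0.03,0,0,-0.675,0.2],[-0.01,0,-0.035,0,0,-0.675,0.2],[0,0,-0.035,0,0,0,0.2],[0,0,-0.035,0,0,0,0.2],[0,0,-0.03,0,0,0,0.2],[0,0,-0.02,0,0,0,0.2],[0,0,-0.01,0,0,0,0.2],[0,0,0,0,0,0,0.2]]}}

```text
t: 9.63
eef_pos: [617.5, 183.9, 25.4]
orientation: [-3.139, -0.003, 2.697]
force: [-0.8, -0.7, 0.0]
width: 53.0
grasp_force: 0.0
```

Run:
```python
from clip import *
from rig import arm
s=shot("wrist","w7");st=arm.get_state();print(st["t"],st["eef_pos"].round(1),st["orientation"].round(3),st["width"])
# leg end still in view: line in tool frame
px,stt=wire(s,575,206,70);print(stt,px[:,1].max())
L=np.array([ray(s,p,2.5)[:2] for p in px]);yaw=2.699;d=np.array([np.cos(yaw),np.sin(yaw)]);n=np.array([-d[1],d[0]])
q=(L-[619.35,185.8]);U=q@d;V=q@n
for b in range(30,90,5):
    w=V[(U>b)&(U<b+5)];print(b,w.min().round(1) if len(w) else None,w.max().round(1) if len(w) else None)
```

```text
9.6833 [619.  184.5  27.5] [-3.141e+00 -1.000e-03  2.697e+00] 52.34680383687931
[  603   225    85   277 10509] 250.25
30 -10.7 3.9
35 -10.8 4.9
40 -10.8 6.6
45 -10.7 6.9
50 -10.6 6.8
55 -10.5 5.3
60 -10.4 6.2
65 -10.5 8.9
70 -10.5 9.9
75 -10.6 -5.8
80 -10.6 -5.7
85 None None
```

Request:
{"name": "step_arm", "arguments": {"increments": [[0,0,-0.01,0,0,0,0.2],[0,0,-0.008,0,0,0,0.2],[0,0,-0.005,0,0,0,0.2],[0,0,-0.002,0,0,0,0.2],[0,0,0,0,0,0,0.2],[0,0,0,0,0,0,-0.3],[0,0,0,0,0,0,-0.6],[0,0,0,0,0,0,-0.6]], "force": 20}}

```text
t: 10.35
eef_pos: [619.7, 186.0, 3.0]
orientation: [3.141, 0.001, 2.699]
force: [1.3, 0.1, 0.4]
width: 39.4
grasp_force: 0.0
```

Request:
{"name": "step_arm", "arguments": {"increments": [[0,0,0,0,0,0,-0.8],[0,0,0,0,0,0,-0.8],[0,0,0,0,0,0,-0.8],[0,0,0,0,0,0,-0.8]], "force": 40}}

```text
t: 10.68
eef_pos: [619.5, 185.9, 2.7]
orientation: [3.141, 0.0, 2.699]
force: [-0.3, -0.4, 1.0]
width: 20.1
grasp_force: 40.0
```

Request:
{"name": "step_arm", "arguments": {"increments": [[0,0,0.02,0,0,0,-0.8],[0,0,0.036,0,0,0,-0.8],[0,0,0.036,0,0,0,-0.8],[0,0,0.036,0,0,0,-0.8],[0,0,0.036,0,0,0,-0.8],[0,0,0.036,0,0,0,-0.8],[0,0,0.036,0,0,0,-0.8],[0,0,0.024,0,0,0,-0.8]]}}

```text
t: 11.35
eef_pos: [620.3, 186.0, 267.1]
orientation: [3.139, 0.004, 2.699]
force: [0.4, 0.9, 0.7]
width: 19.6
grasp_force: 40.0
```

Run:
```python
from clip import *
for n in ("scene0","s5"):
    s=pickle.load(open(f"pics/{n}.pkl","rb"));g=cv2.cvtColor(s["frame"],cv2.COLOR_BGR2GRAY)
    print(n,proj(s,(514.6,-101.5,217.5)).round(1),proj(s,(514.6,-101.5,199)).round(1),"px/mm",547.4/(s["R"]@[514.6,-101.5,199]+s["t"])[2])
    print(g[146:166,206:226])
```

```text
scene0 [214.7 147.4] [215.6 155.6] px/mm 0.4757173590702714
[[162 162 164 169 179 182 179 177 176 176 177 174 180 185 184 182 181 181
  182 181]
 [163 163 164 167 162 169 176 175 174 173 171 156 162 181 186 184 183 182
  181 181]
 [164 164 164 151 132 146 160 165 166 163 153 133 125 170 188 187 185 185
  184 181]
 [164 165 165 144 118 124 135 139 140 137 130 117 105 152 181 188 188 187
  186 184]
 [163 164 165 143 109 104 112 116 117 115 110 102  98 143 163 179 187 188
  188 187]
 [162 162 164 151 113  93  98 102 104 103 102  96  85  88  88 100 130 171
  186 187]
 [161 162 163 151 113  84  89  93  95  97  94  88  77  59  38  32  64 141
  176 184]
 [163 161 162 161 123  83  86  92  94  93  91  85  77  61  44  33  40 111
  170 182]
 [166 163 164 166 126  80  83  90  91  89  88  82  76  78  61  38  27  72
  162 183]
 [164 164 166 167 126  73  68  74  92  93  86  83  76  83  62  33  24  39
  120 172]
 [140 158 167 167 131  79  65  74  98  98  88  85  76  77  56  25  19  20
   79 166]
 [110 137 152 152 120  91  87  96 106  96  88  86  77  79  53  23  16   9
   58 164]
 [ 99 107 118 162 15
[... 1717 characters left out ...]
 164 205
  217 215]
 [208 189 177 150  95  87 103 109 111 100  90  84  78  79  99 101 112 195
  216 189]
 [199 166 168 163 113  82  92 100 106  98  91  86  87  98 105  90  78 145
  167 154]
 [198 144 121 125 109  99  98  99 102 102 105 105 103 103  90  77  91 133
  147 146]
 [212 169 106  85  91  96 100 102 103 100  95  91  87  86  84 100 131 146
  147 148]
 [193 194 166 112  94  93  92  91  92  90  90  88  99 112 131 143 148 149
  149 149]
 [153 159 152 141 146 149 135 126 126 128 135 141 142 145 147 148 149 149
  148 144]
 [144 146 146 145 148 148 146 144 145 146 148 150 151 150 151 151 158 156
  139 124]
 [146 147 147 147 146 147 147 147 148 149 150 161 172 169 178 174 147 128
  120 115]]
```

Request:
{"name": "step_arm", "arguments": {"increments": [[0.0002,-0.033,0,0,0,0.9,-0.8],[0.0002,-0.033,0,0,0,0.9,-0.8],[0.0002,-0.033,0,0,0,0.9,-0.8],[0.0002,-0.033,0,0,0,0.9,-0.8],[0.0002,-0.033,0,0,0,0.9,-0.8],[0.0002,-0.033,0,0,0,0.9,-0.8],[0,-0.033,0,0,0,0.9,-0.8],[0,-0.033,0,0,0,0.9,-0.8]]}}

```text
t: 12.02
eef_pos: [620.2, -79.7, 262.5]
orientation: [3.142, -0.0, -2.952]
force: [0.9, 0.2, 0.2]
width: 19.7
grasp_force: 40.0
```

Request:
{"name": "step_arm", "arguments": {"increments": [[0,-0.0012,-0.01,0,0,0.535,-0.8],[0,0,-0.015,0,0,0.535,-0.8],[0,0,-0.015,0,0,0,-0.8],[0,0,-0.0115,0,0,0,-0.8],[0,0,-0.006,0,0,0,-0.8],[0,0,0,0,0,0,-0.8],[0,0,0,0,0,0,-0.8]]}}

```text
t: 12.6
eef_pos: [620.5, -79.1, 205.1]
orientation: [3.141, -0.0, -2.862]
force: [-0.1, -0.9, -0.2]
width: 20.3
grasp_force: 40.0
```

Run:
```python
from clip import *
from rig import arm
s=shot("wrist","w8");c=shot("scene","s8");st=arm.get_state();print(st["t"],st["eef_pos"].round(1),st["orientation"].round(4),st["width"],(-s["R"].T@s["t"]).round(1))
P=cloud(s)
g=gmask(s,P,514.6,-101.5,210,225,15);print("axle",g.sum(),P[g].mean(0).round(1) if g.any() else 0)
for z in (205,212,):
    g=gmask(s,P,514.6,-101.5,z,228,22);
    if g.sum()>30: o=outline(s,g,217.5)[0];print(z,circ(o))
print(proj(s,(514.6,-101.5,217.5)),proj(s,(540,-102.5,199)),proj(s,(560,-97,199)))
u,v=proj(s,(530,-100,200)).astype(int)
W=np.zeros((520,800,3),np.uint8)
y0=max(v-60,0);a=cv2.resize(s["frame"][y0:y0+130,u-50:u+50],None,fx=4,fy=4,interpolation=cv2.INTER_CUBIC);W[:a.shape[0],:a.shape[1]]=a
b=cv2.resize(c["frame"][125:205,175:255],None,fx=5,fy=5,interpolation=cv2.INTER_CUBIC);W[:400,400:]=b
cv2.imwrite("pics/c8.png",W);print(u,y0)
```

```text
12.7 [621.2 -79.3 206.2] [-3.1407e+00  1.5000e-03 -2.8622e+00] 20.48414619455978 [557.3 -98.2 367.7]
axle 2470 [ 515.4 -101.6  216.6]
205 (array([ 516.14, -101.5 ]), np.float64(10.06), np.float64(0.31))
212 (array([ 515.55, -101.56]), np.float64(9.66), np.float64(0.1))
[338.69390959  27.94904443] [317.01597061 102.30700783] [316.46488725 151.01285407]
329 19
```

View pics/c8.png

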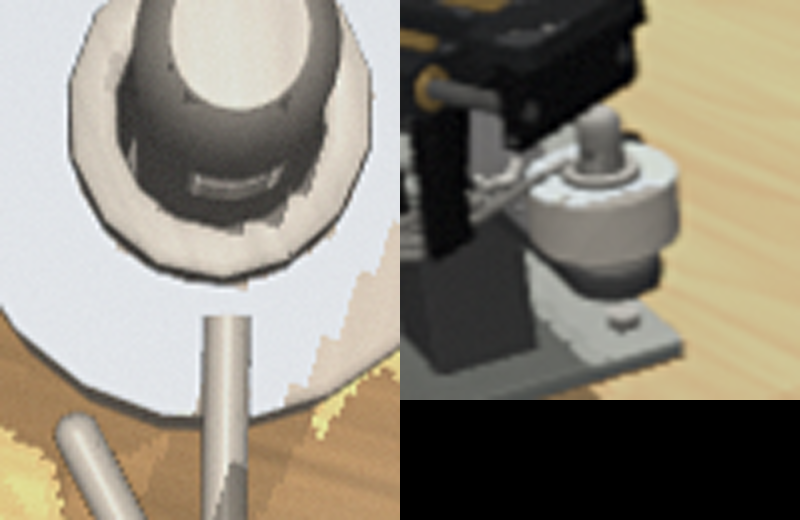

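The wrist part shows the hole's mouth at crop (234,184), with lip ends at (193,190) and (272,178). The leg's axis is at crop x = 226, aimed nearly straight at it. I'm converting both to world coordinates.

Run:
```python
from clip import *
s=pickle.load(open("pics/w8.pkl","rb"))
f=lambda x,y:(279+(x+.5)/4-.5,19+(y+.5)/4-.5)
d=np.array([np.cos(np.radians(196)),np.sin(np.radians(196))]);n=np.array([-d[1],d[0]])
a,b=[ray(s,f(*p),195.5)[:2] for p in ((193,190),(272,178))]
print("lip",a.round(1),b.round(1),"len",np.linalg.norm(b-a).round(1));t=(b-a)/np.linalg.norm(b-a);print("inward normal deg",np.degrees(np.arctan2(t[1],t[0]))%360+90, np.degrees(np.arctan2(t[1],t[0]))%360-90)
A=np.array([515.55,-101.56]);m=(a+b)/2;print("mouth bearing",np.degrees(np.arctan2(*(m-A)[::-1])).round(1),"r",np.linalg.norm(m-A).round(1))
zl=199+7.2
p,q=[ray(s,f(*p),zl)[:2] for p in ((226,325),(226,515))]
print("leg",p.round(1),q.round(1),"deg",np.degrees(np.arctan2(*(p-q)[::-1]))%360)
print("lateral (n) of leg tip vs axle",((p-A)@n).round(2),((q-A)@n).round(2),"along",((p-A)@d).round(2))
```

```text
lip [ 524.1 -102.6] [520.6 -94.7] len 8.7
inward normal deg 203.99531352529547 23.995313525295472
mouth bearing 23.4 r 7.4
leg [537.7 -95.3] [556.2 -89.7] deg 196.76066009779652
lateral (n) of leg tip vs axle 0.1 -0.15 along -23.04
```

Request:
{"name": "step_arm", "arguments": {"increments": [[-0.0046,0.004,-0.003,0,0,0.6,-0.8],[-0.005,0.0039,-0.003,0,0,0.6,-0.8],[0,0,0,0,0,0,-0.8],[0,0,0,0,0,0,-0.8]]}}

```text
t: 13.03
eef_pos: [611.3, -71.4, 199.9]
orientation: [-3.141, 0.001, -2.759]
force: [0.3, 0.4, -0.4]
width: 20.3
grasp_force: 40.0
```

Run:
```python
from clip import *
from rig import arm
s=shot("wrist","w9");c=shot("scene","s9");st=arm.get_state();print(st["t"],st["eef_pos"].round(1),np.degrees(st["orientation"]).round(2),st["force"].round(1))
P=cloud(s);d=np.array([np.cos(np.radians(202)),np.sin(np.radians(202))]);n=np.array([-d[1],d[0]]);A=np.array([515.4,-101.55])
g=gmask(s,P,515,-101.5,212,225,15);print("axle",g.sum(),circ(outline(s,g,217.5)[0]))
U=(P[...,:2]-A)@d;V=(P[...,:2]-A)@n;Z=P[...,2]
for lo in range(-40,-10,4):
    m=(U>lo)&(U<lo+4)&(abs(V)<5)&(Z>194)&(Z<212)
    if m.sum(): 
        top=m&(Z>np.percentile(Z[m],50)); print(lo,m.sum(),"v",np.median(V[m]).round(2),V[m].min().round(1),V[m].max().round(1),"z",np.median(Z[m]).round(1),np.percentile(Z[m],95).round(1))
m=(np.hypot(P[...,0]-A[0],P[...,1]-A[1])<30)&(Z<197)&(Z>180);print("rim/hub z",np.percentile(Z[m],[20,50,80,95]).round(1))
```

```text
13.1333 [611.6 -71.6 199.9] [-1.7994e+02  7.0000e-02 -1.5808e+02] [ 0.3  0.6 -0.3]
axle 2492 (array([ 515.35, -101.5 ]), np.float64(9.61), np.float64(0.09))
-40 118 v 0.87 -1.9 3.0 z 202.0 203.3
-36 108 v 0.74 -1.8 3.1 z 202.1 203.3
-32 120 v 0.79 -1.7 3.1 z 202.1 203.5
-28 120 v 0.84 -1.6 3.1 z 202.0 203.2
-24 112 v 0.68 -1.5 3.1 z 202.0 203.0
-20 117 v 0.71 -2.0 2.8 z 202.1 203.2
-16 148 v 0.37 -4.9 4.7 z 194.8 202.3
-12 155 v -0.38 -4.8 4.7 z 201.9 210.9
rim/hub z [190.  190.6 191.7 194.7]
```

Request:
{"name": "step_arm", "arguments": {"increments": [[-0.0021,-0.0002,0,0,0,0,-0.8],[-0.0019,-0.0007,0,0,0,0,-0.8],[-0.0019,-0.0008,0,0,0,0,-0.8],[0,0,0,0,0,0,-0.8]]}}

```text
t: 13.47
eef_pos: [604.7, -73.5, 199.1]
orientation: [3.142, -0.0, -2.758]
force: [-0.2, -0.1, 0.1]
width: 20.0
grasp_force: 40.0
```

Request:
{"name": "step_arm", "arguments": {"increments": [[-0.0009,-0.0004,0,0,0,0,-0.8],[-0.0009,-0.0004,0,0,0,0,-0.8],[0,0,0,0,0,0,-0.8]]}}

```text
t: 13.72
eef_pos: [603.1, -74.1, 199.0]
orientation: [3.142, -0.0, -2.758]
force: [0.4, 0.3, -0.1]
width: 20.0
grasp_force: 40.0
```

Request:
{"name": "step_arm", "arguments": {"increments": [[-0.0009,-0.0004,0,0,0,0,-0.8],[-0.0009,-0.0004,0,0,0,0,-0.8],[-0.0009,-0.0004,0,0,0,0,-0.8],[0,0,0,0,0,0,-0.8]]}}

```text
t: 14.05
eef_pos: [600.4, -75.3, 199.0]
orientation: [3.142, -0.0, -2.758]
force: [-0.8, -0.4, 0.2]
width: 20.5
grasp_force: 40.0
```

Run:
```python
from clip import *
from rig import arm
s=shot("wrist","w10");st=arm.get_state();print(st["t"],st["eef_pos"].round(1),st["force"].round(2),st["moment"].round(2))
P=cloud(s);d=np.array([np.cos(np.radians(202)),np.sin(np.radians(202))]);n=np.array([-d[1],d[0]]);A=np.array([515.35,-101.5])
U=(P[...,:2]-A)@d;V=(P[...,:2]-A)@n;Z=P[...,2]
for lo in range(-36,-4,3):
    m=(U>lo)&(U<lo+3)&(abs(V)<5)&(Z>197.5)&(Z<212)
    if m.sum(): print(lo,m.sum(),"v",V[m].min().round(1),V[m].max().round(1),"z",np.median(Z[m]).round(1))
```

```text
14.1 [600.5 -75.2 199.1] [ 0.75  0.5  -0.68] [ 0.02 -0.03  0.02]
-36 75 v -1.8 2.6 z 201.2
-33 78 v -1.8 2.6 z 201.2
-30 80 v -2.2 2.6 z 201.3
-27 91 v -2.3 2.7 z 201.3
-24 84 v -2.1 2.7 z 201.2
-21 84 v -2.1 2.7 z 201.1
-18 94 v -2.0 2.7 z 201.3
-15 85 v -1.9 2.7 z 201.0
-12 94 v -1.9 2.7 z 201.4
-9 57 v -4.8 5.0 z 207.2
```

Request:
{"name": "step_arm", "arguments": {"increments": [[-0.0028,-0.0011,0,0,0,0,-0.8],[-0.0028,-0.0011,0,0,0,0,-0.8],[-0.0028,-0.0011,0,0,0,0,-0.8],[-0.0009,-0.0004,0,0,0,0,-0.8],[0,0,0,0,0,0,-0.8]]}}

```text
t: 14.52
eef_pos: [590.9, -79.0, 199.1]
orientation: [-3.142, -0.0, -2.758]
force: [-0.0, 0.2, 0.0]
width: 20.0
grasp_force: 40.0
```

Request:
{"name": "step_arm", "arguments": {"increments": [[-0.0018,-0.0007,0,0,0,0,-0.8],[-0.0018,-0.0008,0,0,0,0,-0.8],[0,0,0,0,0,0,-0.8]]}}

```text
t: 14.77
eef_pos: [587.4, -80.5, 199.0]
orientation: [-3.142, -0.0, -2.758]
force: [0.2, -0.8, -0.8]
width: 19.9
grasp_force: 40.0
```

Request:
{"name": "step_arm", "arguments": {"increments": [[-0.0018,-0.0008,0,0,0,0,-0.8],[-0.0018,-0.0007,0,0,0,0,-0.8],[0,0,0,0,0,0,-0.8]], "force": 55}}

```text
t: 15.02
eef_pos: [583.7, -82.0, 199.0]
orientation: [3.142, -0.0, -2.758]
force: [-0.0, 0.1, -0.6]
width: 20.2
grasp_force: 55.0
```

Request:
{"name": "step_arm", "arguments": {"increments": [[-0.0018,-0.0008,0,0,0,0,-0.8],[-0.0018,-0.0007,0,0,0,0,-0.8],[0,0,0,0,0,0,-0.8]]}}

```text
t: 15.27
eef_pos: [580.3, -83.6, 199.1]
orientation: [-3.141, -0.0, -2.758]
force: [-0.9, -0.7, -0.3]
width: 20.3
grasp_force: 55.0
```

Request:
{"name": "step_arm", "arguments": {"increments": [[-0.0014,-0.0006,0,0,0,0,-0.8],[-0.0014,-0.0006,0,0,0,0,-0.8],[0,0,0,0,0,0,-0.8]]}}

```text
t: 15.52
eef_pos: [578.9, -84.5, 199.8]
orientation: [-3.14, 0.003, -2.758]
force: [4.6, 1.5, -0.7]
width: 20.0
grasp_force: 55.0
```

Request:
{"name": "step_arm", "arguments": {"increments": [[-0.0009,-0.0004,0,0,0,0,-0.8],[-0.0009,-0.0004,0,0,0,0,-0.8],[0,0,0,0,0,0,-0.8]]}}

```text
t: 15.77
eef_pos: [578.4, -84.7, 200.3]
orientation: [-3.14, 0.006, -2.758]
force: [8.6, 3.1, -1.1]
width: 20.0
grasp_force: 55.0
```

Request:
{"name": "step_arm", "arguments": {"increments": [[-0.0009,-0.0004,0,0,0,0,-0.8],[-0.0009,-0.0004,0,0,0,0,-0.8],[0,0,0,0,0,0,-0.8]]}}

```text
t: 16.02
eef_pos: [577.6, -85.1, 200.8]
orientation: [-3.14, 0.009, -2.758]
force: [10.8, 4.9, -1.0]
width: 19.9
grasp_force: 55.0
```

Request:
{"name": "step_arm", "arguments": {"increments": [[-0.0009,-0.0003,0,0,0,0,-0.8],[-0.0009,-0.0003,0,0,0,0,-0.8],[0,0,0,0,0,0,-0.8]]}}

```text
t: 16.27
eef_pos: [576.7, -85.3, 201.3]
orientation: [-3.139, 0.011, -2.757]
force: [13.6, 5.1, -1.5]
width: 19.9
grasp_force: 55.0
```

Request:
{"name": "step_arm", "arguments": {"increments": [[0,0,-0.001,0,-0.06,0,-0.8],[0,0,-0.001,0,-0.06,0,-0.8],[-0.0005,-0.0002,0,0,0,0,-0.8],[-0.0005,-0.0002,0,0,0,0,-0.8],[0,0,0,0,0,0,-0.8]]}}

```text
t: 16.68
eef_pos: [576.6, -85.5, 200.2]
orientation: [-3.135, 0.023, -2.757]
force: [16.5, 6.9, 1.2]
width: 20.2
grasp_force: 55.0
```

Request:
{"name": "step_arm", "arguments": {"increments": [[-0.0005,-0.0002,0,0,0,0,-0.8],[-0.0005,-0.0002,0,0,0,0,-0.8],[0,0,0,0,0,0,-0.8]]}}

```text
t: 16.93
eef_pos: [576.4, -85.6, 200.5]
orientation: [-3.134, 0.025, -2.757]
force: [18.0, 8.5, 1.1]
width: 19.6
grasp_force: 55.0
```

Request:
{"name": "step_arm", "arguments": {"increments": [[0,0,0,-0.01,0.1,0,-0.8],[0,0,-0.0005,-0.01,0.1,0,-0.8],[0,0,-0.0005,-0.01,0.1,0,-0.8],[0,0,0,0,0,0,-0.8],[0,0,0,0,0,0,-0.8]]}}

```text
t: 17.35
eef_pos: [570.6, -87.5, 196.2]
orientation: [3.138, -0.015, -2.758]
force: [3.8, 1.8, 1.9]
width: 20.1
grasp_force: 55.0
```

Run:
```python
from clip import *
from rig import arm
s=shot("wrist","w11");c=shot("scene","s11");st=arm.get_state();print(st["t"],st["eef_pos"].round(1),st["orientation"].round(4),st["force"].round(2),st["moment"].round(2))
P=cloud(s);d=np.array([np.cos(np.radians(202)),np.sin(np.radians(202))]);n=np.array([-d[1],d[0]])
g=gmask(s,P,515,-101.5,212,225,15);A,_,_=circ(outline(s,g,217.5)[0]);print(A)
U=(P[...,:2]-A)@d;V=(P[...,:2]-A)@n;Z=P[...,2]
for lo in range(-40,34,3):
    m=(U>lo)&(U<lo+3)&(V>-30)&(V<22)&(Z>196.5)&(Z<206)
    if m.sum():
        h=np.histogram(V[m],bins=np.arange(-12,24,1.5))[0];print(lo,"".join("#" if k>8 else "." for k in h),"z",np.median(Z[m&(abs(V)<2.5)]).round(1) if (m&(abs(V)<2.5)).any() else None)
```

```text
17.45 [570.5 -87.6 196.2] [ 3.1383 -0.0148 -2.7579] [3.4  1.58 2.74] [ 0.29 -0.51 -0.04]
[ 514.28 -101.89]
-40 .......###......####... z 199.2
-37 .......###.....####.... z 199.5
-34 .......###.....###..... z 199.8
-31 .......###....####..... z 199.7
-28 .......###....###...... z 199.9
-25 .......###....###...... z 199.9
-22 .......###...####...... z 200.0
-19 .......###...#####..... z 200.1
-16 .......###.....####.... z 200.2
-13 .......###......####... z 200.3
-10 ................####... z None
-7 ................####... z None
-4 ...............####.... z None
-1 ..............####..... z None
2 ..............####..... z None
5 ...............#####... z None
8 ........##.......####.. z 201.1
11 ......####........####. z 201.1
14 ......####.........#### z 201.2
17 ......####............. z 201.4
20 .......###............. z 201.4
23 .......###............. z 201.6
26 .......###............. z 201.7
```

Request:
{"name": "step_arm", "arguments": {"increments": [[0,0,0.001,0.03,-0.08,0,-0.8],[0,0,0.001,0.03,-0.08,0,-0.8],[0,0,0,0,0,0,-0.8]]}}

```text
t: 17.7
eef_pos: [570.4, -87.6, 198.2]
orientation: [3.139, 0.001, -2.758]
force: [6.0, 1.7, 0.2]
width: 20.4
grasp_force: 55.0
```

Request:
{"name": "step_arm", "arguments": {"increments": [[-0.0009,-0.0004,0,0,0,0,-0.8],[-0.0009,-0.0004,0,0,0,0,-0.8],[0,0,0,0,0,0,-0.8]]}}

```text
t: 17.95
eef_pos: [568.0, -88.4, 197.9]
orientation: [3.138, -0.001, -2.758]
force: [2.7, 0.8, 0.6]
width: 20.1
grasp_force: 55.0
```

Request:
{"name": "step_arm", "arguments": {"increments": [[-0.0009,-0.0003,0,0,0,0,-0.8],[-0.0009,-0.0003,0,0,0,0,-0.8],[0,0,0,0,0,0,-0.8]]}}

```text
t: 18.2
eef_pos: [565.9, -89.2, 197.7]
orientation: [3.138, -0.002, -2.758]
force: [2.5, 1.2, 0.5]
width: 19.6
grasp_force: 55.0
```

Request:
{"name": "step_arm", "arguments": {"increments": [[-0.0009,-0.0004,0.0005,0,0,0,-0.8],[-0.0009,-0.0004,0.0005,0,0,0,-0.8],[-0.0009,-0.0003,0,0,0,0,-0.8],[0,0,0,0,0,0,-0.8],[0,0,0,0,0,0,-0.8]]}}

```text
t: 18.62
eef_pos: [563.0, -90.1, 198.5]
orientation: [3.138, -0.003, -2.758]
force: [-1.2, 0.2, 0.1]
width: 19.7
grasp_force: 55.0
```

```bash
cat > chk.py <<'E'
from clip import *
from rig import arm
import sys
s=shot("wrist",sys.argv[1]);shot("scene",sys.argv[1]+"s");shot("top",sys.argv[1]+"t");st=arm.get_state();print(st["t"],st["eef_pos"].round(1),st["orientation"].round(4),st["force"].round(2))
P=cloud(s);d=np.array([np.cos(np.radians(202)),np.sin(np.radians(202))]);n=np.array([-d[1],d[0]])
g=gmask(s,P,515,-101.5,212,225,15);A,_,_=circ(outline(s,g,217.5)[0]);print(A)
U=(P[...,:2]-A)@d;V=(P[...,:2]-A)@n;Z=P[...,2]
m=(abs(V)<4)&(Z>195.5)&(Z<206)&(U>11)&(U<60);print("tip along",np.percentile(U[m],[98,99.5]).round(1) if m.any() else None,"want 36")
for lo in range(-40,40,2):
    m=(U>lo)&(U<lo+2)&(V>-30)&(V<22)&(Z>196.5)&(Z<206)
    if m.sum():
        h=np.histogram(V[m],bins=np.arange(-12,24,1.5))[0];b=V[m&(V>5)]
        print(lo,"".join("#" if k>5 else "." for k in h),"z",np.median(Z[m&(abs(V)<2.5)]).round(1) if (m&(abs(V)<2.5)).any() else None,"bow",(b.min().round(1),b.max().round(1)) if len(b) else None)
E
python3 chk.py w12
```

```text
18.7667 [563.4 -90.1 198.7] [ 3.1378e+00 -1.9000e-03 -2.7578e+00] [-0.99  1.03 -0.33]
[ 514.06 -101.97]
tip along [34.6 35. ] want 36
-40 .###...#..#......#.#... z 204.7 bow (np.float64(5.4), np.float64(18.1))
-38 ......###.##..##.###... z 201.5 bow (np.float64(5.4), np.float64(17.7))
-36 ......######..#.####... z 201.2 bow (np.float64(5.4), np.float64(17.2))
-34 ......#############.... z 201.0 bow (np.float64(5.3), np.float64(16.7))
-32 ......####.....####.... z 201.2 bow (np.float64(10.8), np.float64(16.3))
-30 ......####.....###..... z 201.1 bow (np.float64(10.4), np.float64(15.4))
-28 ......####....####..... z 201.0 bow (np.float64(9.9), np.float64(14.9))
-26 .......###....####..... z 201.0 bow (np.float64(9.0), np.float64(14.0))
-24 .......###....###...... z 201.1 bow (np.float64(8.5), np.float64(13.6))
-22 .......###...####...... z 201.1 bow (np.float64(8.1), np.float64(13.1))
-20 .......###...####...... z 201.2 bow (np.float64(7.6), np.float64(12.6))
-18 ......####...###....... z 201.0 bow (np.float64(7.2), np.float64(12.2))
-16 ......####..####....... z 200.9 bow (np.float64(
[... 1038 characters left out ...]
64(7.2), np.float64(13.3))
14 ......####...#####..... z 201.0 bow (np.float64(8.5), np.float64(14.6))
16 ......####....####..... z 201.1 bow (np.float64(9.4), np.float64(15.4))
18 ......####.....####.... z 201.1 bow (np.float64(10.2), np.float64(16.2))
20 ......####.....#####... z 201.0 bow (np.float64(11.5), np.float64(17.5))
22 ......####......####... z 200.9 bow (np.float64(12.3), np.float64(17.9))
24 ......####.......###... z 201.0 bow (np.float64(13.6), np.float64(17.4))
26 ......####............. z 200.9 bow None
28 ......####............. z 200.8 bow None
30 ......####............. z 201.4 bow None
32 ......####............. z 201.1 bow None
34 ......####............. z 200.9 bow None
```

Request:
{"name": "step_arm", "arguments": {"increments": [[-0.0007,-0.0003,0,0,0,0,-0.8],[0,0,0,0,0,0,-0.8],[0,0,0,0,0,0,-0.8],[0,0,0,0,0,0,-0.3],[0,0,0,0,0,0,0],[0,0,0,0,0,0,0.2],[0,0,0,0,0,0,0.2],[0,0,0,0,0,0,0.2]]}}

```text
t: 19.43
eef_pos: [563.4, -90.6, 199.2]
orientation: [3.139, -0.0, -2.758]
force: [0.6, -0.7, -0.4]
width: 45.2
grasp_force: 0.0
```

Request:
{"name": "step_arm", "arguments": {"increments": [[0,0,0.005,0,0,0,0.2],[0,0,0.015,0,0,0,0.2],[0,0,0.02,0,0,0,0.2],[0,0,0.02,0,0,0,0.2],[0,0,0,0,0,0,0.2],[0,0,0,0,0,0,0.2]]}}

```text
t: 19.93
eef_pos: [564.2, -90.7, 260.8]
orientation: [3.141, 0.002, -2.758]
force: [-0.5, -0.8, -0.8]
width: 52.4
grasp_force: 0.0
```

```bash
python3 chk.py w13 | sed -n '1,3p;10,100p'
python3 - <<'E'
from clip import *
s=pickle.load(open("pics/w13.pkl","rb"));P=cloud(s);g=gmask(s,P,514.5,-101.6,180,197,34);print("wheel z",np.percentile(P[g][:,2],[5,50,95]).round(1))
E
```

```text
20.0833 [562.6 -90.2 257.7] [ 3.1372e+00 -2.3000e-03 -2.7578e+00] [-0.94 -0.54 -0.25]
[ 514.26 -101.89]
tip along [34.4 34.4] want 36
-28 .......##......##...... z 198.2 bow (np.float64(9.6), np.float64(14.6))
-26 .......##......##...... z 198.3 bow (np.float64(9.0), np.float64(14.0))
-24 ......###.....###...... z 198.8 bow (np.float64(8.3), np.float64(13.3))
-22 ......###....###....... z 198.6 bow (np.float64(8.3), np.float64(12.7))
-20 .......###...###....... z 199.8 bow (np.float64(7.7), np.float64(12.1))
-18 ......###....###....... z 199.5 bow (np.float64(7.1), np.float64(12.1))
-16 ......##.#...###....... z 199.9 bow (np.float64(6.5), np.float64(11.4))
-14 .......###..###........ z 200.6 bow (np.float64(6.5), np.float64(10.8))
-12 ............###........ z 199.2 bow (np.float64(5.9), np.float64(11.4))
-10 .............####...... z None bow (np.float64(6.5), np.float64(13.3))
-8 ..............###...... z None bow (np.float64(8.3), np.float64(13.9))
-6 ...............##...... z None bow (np.float64(9.6), np.float64(14.5))
-4 ...............###..... z None bow (np.float64(10.2), np
[... 608 characters left out ...]
4 ......###.....###...... z 203.6 bow (np.float64(8.4), np.float64(14.3))
16 ......###.....####..... z 203.9 bow (np.float64(9.6), np.float64(15.4))
18 .......##......###..... z 204.3 bow (np.float64(10.7), np.float64(16.0))
20 ......###.......####... z 204.3 bow (np.float64(11.3), np.float64(17.2))
22 ......###........###... z 204.4 bow (np.float64(12.5), np.float64(17.7))
24 ......###.........#.... z 204.7 bow (np.float64(13.6), np.float64(17.1))
26 ......####............. z 205.0 bow None
28 ......####............. z 205.0 bow None
30 ......####............. z 204.8 bow None
32 ......##.#............. z 205.3 bow None
34 ....................... z 205.2 bow None
wheel z [189.3 190.6 194.6]
```

The clip is home: the hump is centred on the axle to about 1 mm, the bow is closed and the wheel is down. I'm handing the job in.

```bash
python3 -c "
from rig import arm
print(arm.job_done())"
```

```text
the job is handed in; nothing more can be done
None
```

The wheel is on the collar and the large clip is fully home through the axle with its bow closed and everything let go; I handed the job in after about 20 s of robot time, and the peak wrist force I read while pushing the clip was about 20 N, but no verdict came back.

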